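# Hold the flask clamp of an inverted microscope open at its index

## Task

The culture flask on the microscope stage is clamped by a spring-loaded jaw. Take hold of the jaw's blue finger tab, draw it smoothly back until its yellow pointer stands level with the white line of the red index rider on the scale, and keep it still there for three seconds so that a colleague can lift the flask out; the program finishes while you are still holding the jaw open at the rider. Never let the jaw snap back, and do not disturb the flask, the rider, or the dish, bottle, slide box and tube rack nearby.

Things in the scene. Friction and masses are not known exactly. Their poses are not given: they have to be found in the camera images.
- scope: Inverted microscope without eyepieces, fixed. Origin on the bench under the optical axis, z up; +x points to its right side (away from the robot), +y to its front. Black stage plate 340 (x) by 250 (y) mm centred on the origin, top 210 mm above the bench; nothing on it is higher than 270 mm. A camera box at the left, 93 mm high, reaches x = -208 mm.
- spring_jaw (a joint): Travel of the spring jaw in m: 0 = fully closed, grows as the tab is pulled along the microscope's -x axis (the tab moves exactly this far), stop at 0.052. Starts near 0.015, pressed on the flask. The hidden spring closes it with 5.5 N there and about 9 N at 0.045 (120 N/m; damping 18 N s/m, so pull slowly) and it closes again when let go.
- jaw_tab (a point): Grasp centre, 250 mm above the bench, on the upright blue finger tab of the jaw: 12 mm thick along the microscope's x, 26 mm wide along its y, standing from the pull bar (12 mm in x, 84 mm in y, top at 225 mm) up to 267 mm. The guide block on the flask side is 226 mm high: keep fingertips above 227 mm. Moves with the jaw.
- jaw_pointer (a point): Tip of the small yellow pointer blade (4 mm wide along x) at the +y end of the pull bar; moves with the jaw.
- rider_line (a point): White line on the red index rider (8 mm along x, 20 mm along y, top 220 mm above the bench) which sits on the white ticked scale beside the pull bar. The pointer is level with it when both have the same x in the microscope's frame.
- index_rider (a joint): Place of the red rider on the scale in m, zeroed so that the pointer is level with its line when spring_jaw has the same value. Set between 0.031 and 0.044; held by friction of 3 N.
- flask_mid (a point): Centre, half-way up, of the clear culture flask with the orange cap (50 mm along the microscope's x, 100 mm along y including neck and cap, 25 mm high), standing on the stage between the rubber-faced jaws. The light, loose flask must stay where it is.
- dish: Round, pale, clear Petri dish with lid, 60 mm across, 14 mm high, loose on the stage to the right of the flask. Origin under its centre. Leave alone.
- oil_bottle: Amber bottle with black cap, 36 mm across, 75 mm high, on the bench. Origin under its centre. Leave alone.
- slide_box: Blue box with white lid, 85 x 70 x 33 mm, on the bench. Origin under its centre. Leave alone.
- tube_rack: Orange rack of small tubes, 70 x 110 x 39 mm, on the bench. Origin under its centre. Leave alone.
- shield_edge (a point): Middle of the outer top edge of the amber light shield, folded outward at the stage's front: x -35 to 135, y 125 to 245 mm of the microscope's frame, up to 285 mm above the bench. Keep clear of it.
- pillar_foot (a point): Hinge of the ivory and black illumination pillar at the rear, 187 mm above the bench. The pillar is tilted back: it fills x -65 to 65, y -430 to -90 mm of the microscope's frame and rises to about 650 mm above the bench. Keep the arm clear of it.
Mind the look-alikes: they are no part of the job. What is shaped like the part that bears flask_mid but pink or turquoise is not meant.

How it is judged:
By the outcome, as a careful person would: the job done as asked, in the order asked, and still so for the second after the job is handed in, while the arm keeps its last pose, push and grip.
It also fails if it takes over 38 s, if anything falls off the work surface, if the arm or the gripper's body presses on something with over 40 N, if the wrist force passes 120 N, or if a joint passes its speed limit or range.

## Robot

A 6-joint arm with a two-finger parallel gripper is mounted at the origin on the work surface. World frame = base frame: x ahead of the robot, y to its left, z up, the work surface at z = 0. Lengths are in mm, angles in rad, forces in N, time in s.
With the tool pointing down it reaches from about 300 to 775 mm from the base axis. Payload 14.6 kg.
Tool frame: the origin (TCP) lies midway between the tips of the shut fingers; the grasp point (between the pads) lies 19 mm behind it; z points along the fingers, y is the direction in which the jaws open and shut (so a half turn about z gives the same grasp; the last joint's range is limited). The gripper opens to 85 mm and grips with 20 to 120 N. Pads are 22 mm wide; open, the fingers measure 114 mm over their backs; the gripper's body (76 mm by 85 mm) begins 54 mm behind the grasp point. The pads swing forward as they close: fully open they stand 13 mm farther back than shut.
Start: joints at [1.106, 0.3, 1.521, -0, 1.321, -0.067], TCP at [213.062, 507.045, 231.281] pointing down, gripper open.
Joint ranges: [-3.03, 3.03], [-0.79, 2.21], [0.23, 2.52], [-1.04, 4.18], [0, 3.07], [-2.55, 2.55]. Speed limits (rad/s): [2.22, 2.22, 2.57, 3.14, 3.14, 3.14].

## Interface

Orientations are given as a unit quaternion [w, x, y, z].
In Python, from bench import manip, imaging, job gives the robot as it stands.
- The arm moves only by the shell command python3 -m creep 'ROWS'. ROWS is JSON, a list of rows, each an object of numbers: "x", "y", "z": the shift along the tool's x, y, z in m; "spin": the turn about the tool's z in rad; "grip": the opening in per cent of the stroke, from 0 (shut) to 100 (fully open). In form: [{"x": .., "y": .., "z": .., "spin": .., "grip": ..}, ...]. A call has exactly 10 rows; each row is the pose to reach, as a shift and turn from the pose measured when the call began, along the tool's axes at that moment; what a row does not reach only later rows make up. A row lasts 1/8 s, in which the tool goes at most 62.5 mm and 10.7 degrees, less where a joint would pass 70% of its speed; a pose out of reach is approached as far as the arm can. A call with a gripper value outside its range is refused whole. The fingers move at their own pace and stop on an object; the grip force is fixed at half the most. Time passes only in rows, so rows that repeat a pose let the fingers close, or fill a call up. It gives the time, the measured TCP pose, the force and the opening at its end, in the units of the state.
- manip.get_obs(): the state, without advancing time (a new reading comes with each control period).
- imaging.grab_frame(name): name is "scene" or "top" or "wrist"; returns (picture, depth): 420x560x3 uint8, red, green, blue; 420x560 float32, mm along the optical axis (not along the pixel's ray), 0 where there is no reading.
- imaging.camera_info(name): a dict with "fx", "fy", "cx", "cy" (pixels), "extrinsics" (4x4, takes a point from camera to world coordinates); the wrist camera has in their place "hand_eye" (4x4, takes a point from camera to tool coordinates, whose origin is the TCP and whose axes are the flange's). Camera axes: x right, y up, looking along -z (the intrinsics and any distortion apply to the point x, -y, -z); pixel columns grow to the right and rows downward; lengths in mm; the calibration is good to about 2 mm. A picture is of the moment at which its call begins: read the wrist's pose just before it. camera_info takes no time and is no camera call.
- job.sign_off(): hands the job in, once; it reports no verdict.
Trained networks look in the newest picture that a camera, given by its name, has taken for a name from the list of things; names that differ only in an ending like _2 or _b are one class to them, and where a whole thing is asked for, a point or a joint stands for the part that bears it (a point fixed in the world has none). Each returns a list of dicts, best first, with "p" (0 to 1); they miss things now and then, are a little off and sometimes report something else, mostly with a low value. They report only what shows in the picture. A call takes as long as a camera call. They do not tell look-alikes from the thing itself.
- imaging.spot_in(name, camera): "rect" ([left, top, right, bottom] in pixels, round what is visible of it).
- imaging.silhouettes(name, camera): "mask" (420x560 bool, what is visible of it) and "rect" ([left, top, right, bottom] in pixels, round what is visible of it).
The state is a dict: "clock": time; "q": joint angles; "joint_vel": joint speeds; "tau": joint torques, N m; "eef_pos": TCP position; "eef_rot": TCP orientation; "contact_force": force on the tool from outside, world axes, zero at the start; "wrist_torque": the same for the moment, N m; "width": finger opening in mm.
Only numpy, scipy, OpenCV 4.12 (cv2) and the standard library are available. Lean on these libraries where they do the work, as an engineer would, in place of code of your own. Each camera call takes 0.05 s, during which the arm holds its last target. There are 200 camera calls.

## Working session

There is one attempt and no reset: what is moved stays moved. The work goes in short steps, Python scripts to look and compute and a shell command to move; the robot and the scene stay as the last step left them, time stands still between calls to the robot, and variables do not carry over. Pictures are saved under pics/ and viewed, about 8 in all and at most 12, crops included, and the job is handed in when it is done.

```bash
mkdir -p pics
cat > h.py <<'E'
import numpy as np, cv2
from bench import manip, imaging, job
from scipy.spatial.transform import Rotation as R
def T(cam,obs=None):
    ci=imaging.camera_info(cam)
    if 'extrinsics' in ci: return ci,np.array(ci['extrinsics'])
    o=obs; M=np.eye(4); w,x,y,z=o['eef_rot']; M[:3,:3]=R.from_quat([x,y,z,w]).as_matrix(); M[:3,3]=o['eef_pos']
    return ci,M@np.array(ci['hand_eye'])
def pt(u,v,d,ci,M):
    p=np.array([(u-ci['cx'])/ci['fx']*d,-(v-ci['cy'])/ci['fy']*d,-d,1]); return (M@p)[:3]
def plane(u,v,z,ci,M):
    a=M[:3,3]; b=pt(u,v,1000,ci,M); return a+(b-a)*(z-a[2])/(b[2]-a[2])
E
python3 - <<'E'
from h import *
o=manip.get_obs(); print(o)
for c in ('scene','top'):
    im,d=imaging.grab_frame(c); np.savez(f'pics/{c}0.npz',im=im,d=d); cv2.imwrite(f'pics/{c}0.png',im[:,:,::-1]); print(c,imaging.camera_info(c))
    for n in ('scope','jaw_tab','jaw_pointer','rider_line','flask_mid','dish','shield_edge'):
        for r in imaging.spot_in(n,c)[:3]: print(n,np.round(r['rect']),round(r['p'],2))
E
```

```text
{'clock': 0.0, 'q': array([ 1.10641559e+00,  3.00527697e-01,  1.52157012e+00,  1.34456960e-05,
        1.32071433e+00, -6.65794107e-02]), 'joint_vel': array([ 0.00118176,  0.00055544, -0.00060573, -0.00175237,  0.00157696,
        0.00043621]), 'tau': array([ 2.29971418e-03, -5.43498552e+01, -3.61794448e+01,  6.53403185e-05,
        3.98247968e-03, -3.46558613e-05]), 'eef_pos': array([212.9510719 , 506.85009437, 230.69490738]), 'eef_rot': array([-1.66265162e-04,  1.97593385e-01,  9.80283878e-01, -5.86675841e-04]), 'contact_force': array([ 0.46417834,  0.36850398, -0.15109693]), 'wrist_torque': array([ 0.0137839 ,  0.00762648, -0.01036019]), 'width': 85.02774853378146}
scene {'fx': 446.5529881646648, 'fy': 446.5529881646648, 'cx': 280.1238888567077, 'cy': 200.96347730706293, 'extrinsics': array([[-6.98490228e-01, -5.55226830e-01,  4.51480418e-01,
         1.06223362e+03],
       [ 7.15522217e-01, -5.52270324e-01,  4.27814735e-01,
         5.40703566e+02],
       [ 1.18050175e-02,  6.21868681e-01,  7.83032557e-01,
         1.06704427e+03],
       [ 0.00000000e+00,  0.00000000e+00,  0.0
[... 481 characters left out ...]
0.9937143961015, 'extrinsics': array([[ 7.90832292e-04,  9.92528219e-01, -1.22012739e-01,
         3.98713587e+02],
       [-9.99646045e-01,  4.02926715e-03,  2.62973277e-02,
         7.67388975e+01],
       [ 2.65924618e-02,  1.21948755e-01,  9.92180096e-01,
         1.44998444e+03],
       [ 0.00000000e+00,  0.00000000e+00,  0.00000000e+00,
         1.00000000e+00]])}
scope [165.  52. 483. 252.] 0.61
jaw_tab [268. 172. 303. 212.] 0.91
jaw_pointer [268. 171. 307. 212.] 0.62
flask_mid [254. 150. 294. 173.] 0.93
flask_mid [125. 161. 155. 196.] 0.79
flask_mid [327. 264. 369. 292.] 0.64
dish [255. 101. 280. 127.] 0.69
shield_edge [165.  54. 482. 250.] 0.93
shield_edge [268. 172. 303. 213.] 0.43
```

Run:
```python
import cv2,numpy as np
t=cv2.imread('pics/top0.png'); s=cv2.imread('pics/scene0.png')
a=cv2.resize(t[80:260,220:360],None,fx=3.3,fy=3.3,interpolation=cv2.INTER_CUBIC)
b=cv2.resize(t,(335,251));c=cv2.resize(s,(335,251))
o=np.zeros((600,800,3),np.uint8); o[:594,:462]=a; o[:251,465:]=b; o[255:506,465:]=c
cv2.imwrite('pics/v1.png',o)
```

```text
(no output)
```

View pics/v1.png

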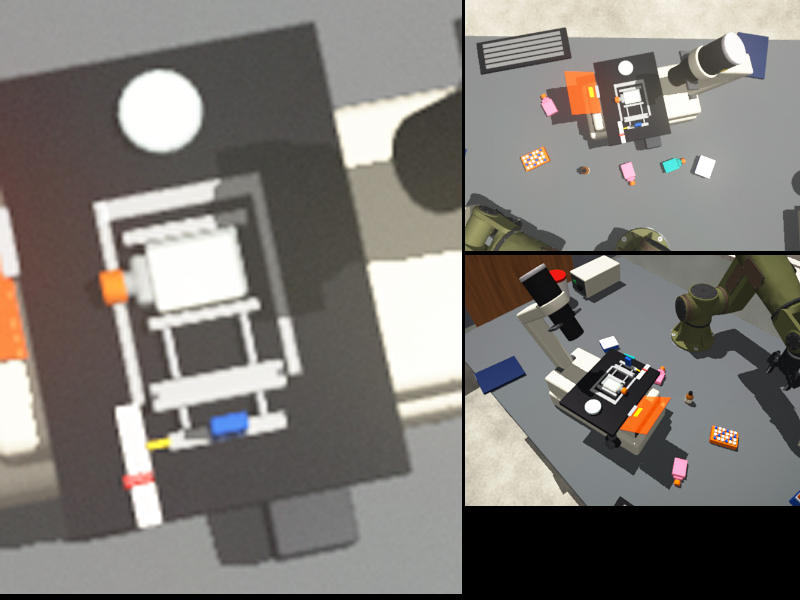

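The top view (crop scale 3.3, offset 220/80) shows the blue tab at about px (289,208), the yellow pointer at (268,214), and the red rider at (262,225). The clamped clear flask with its orange cap is at (274,162). The look-alike flasks are all off the stage on the bench: pink at (140,178) and (348,278), turquoise at (420,265) or thereabouts. Next I measure the positions.

Run:
```python
from h import *
def cen(m): 
    v,u=np.nonzero(m); return u.mean(),v.mean(),len(u)
for c,box in (('top',(220,80,360,260)),('scene',(180,120,340,300))):
    z=np.load(f'pics/{c}0.npz'); im,d=z['im'],z['d']; ci,M=T(c)
    hsv=cv2.cvtColor(im,cv2.COLOR_RGB2HSV).astype(int); H,S,V=[hsv[...,i] for i in range(3)]
    bm=np.zeros(H.shape,bool); bm[box[1]:box[3],box[0]:box[2]]=1
    for n,m,h in (('blue',(abs(H-111)<9)&(S>140)&(V>90),267),('yellow',(abs(H-28)<5)&(S>120)&(V>100),222),('red',((H<6)|(H>174))&(S>110)&(V>100),220)):
        k,l,st,ce=cv2.connectedComponentsWithStats((m&bm).astype(np.uint8))
        for i in range(1,k):
            if st[i,4]>5:
                u,v=ce[i]; mm=l==i; print(c,n,st[i],np.round(plane(u,v,h,ci,M),1),'depthpt',np.round(pt(u,v,np.median(d[mm]),ci,M),1))
    if c=='top':
        # stage plate points by depth height
        vv,uu=np.mgrid[0:420,0:560]; P=np.stack([(uu-ci['cx'])/ci['fx']*d,-(vv-ci['cy'])/ci['fy']*d,-d],-1)@M[:3,:3].T+M[:3,3]
        m=(abs(P[...,2]-210)<5)&(V<90)
        k,l,st,ce=cv2.connectedComponentsWithStats(m.astype(np.uint8)); i=1+st[1:,4].argmax()
        q=P[l==i][:,:2].astype(np.float32); r=cv2.minAreaRect(q); print('plate',r,cv2.boxPoints(r).round(0).tolist(),st[i])
```

```text
top blue [284 205  11   7  60] [551.4  27.4 267. ] depthpt [551.4  27.3 266.7]
top yellow [264 213   7   3  14] [542.2  76.3 222. ] depthpt [541.9  76.3 224.3]
top red [257 224  10   5  25] [516.   91.8 220. ] depthpt [516.   91.8 219.9]
plate ((719.0916137695312, 60.39598083496094), (232.09786987304688, 246.1116943359375), 11.778520584106445) [[580.0, 157.0], [631.0, -84.0], [858.0, -36.0], [808.0, 205.0]] [ 215   87  115   97 4003]
scene blue [245 151  11   6  36] [545.3 -52.7 267. ] depthpt [ 382.4 -239.7   14.8]
scene blue [229 155  15   8  47] [581.7 -68.2 267. ] depthpt [ 430.1 -260.3   14.7]
scene blue [267 169  11  18  73] [555.6  34.3 267. ] depthpt [553.3  32.  263.3]
scene yellow [287 191   6   4  14] [539.8  76.8 222. ] depthpt [541.3  78.1 224.4]
scene yellow [282 256  15  14  99] [684.2 212.1 222. ] depthpt [684.5 212.4 222.8]
scene red [296 189   9   6  23] [518.   92.7 220. ] depthpt [517.8  92.6 219.7]
```

```bash
python3 -m creep '[{"x":0,"y":0,"z":-0.06,"spin":0,"grip":50},{"x":0,"y":0,"z":-0.12,"spin":0,"grip":50},{"x":-0.042,"y":-0.026,"z":-0.12,"spin":0.12,"grip":50},{"x":-0.084,"y":-0.052,"z":-0.12,"spin":0.24,"grip":50},{"x":-0.126,"y":-0.079,"z":-0.12,"spin":0.36,"grip":50},{"x":-0.168,"y":-0.105,"z":-0.12,"spin":0.48,"grip":50},{"x":-0.21,"y":-0.131,"z":-0.12,"spin":0.60,"grip":50},{"x":-0.252,"y":-0.157,"z":-0.12,"spin":0.72,"grip":50},{"x":-0.294,"y":-0.184,"z":-0.12,"spin":0.84,"grip":50},{"x":-0.336,"y":-0.21,"z":-0.12,"spin":0.965,"grip":50}]'
python3 - <<'E'
from h import *
o=manip.get_obs(); print(o['eef_pos'],o['eef_rot'],o['width'],o['q'].round(2)); print(imaging.camera_info('wrist'))
w,x,y,z=o['eef_rot']; m=R.from_quat([x,y,z,w]).as_matrix(); print(m.round(4)); print('to tab (tool)',m.T@(np.array([551.5,28,350])-o['eef_pos']), np.degrees(np.arctan2(m[1,1],m[0,1])))
E
```

```text
clock: 2.05
eef_pos: [442.2, 181.8, 351.5]
eef_rot: [0.0, 0.631, 0.775, 0.0]
contact_force: [0.2, -0.2, 0.0]
width: 42.6
[442.15255421 181.78524812 351.48332722] [8.02474557e-05 6.31461162e-01 7.75407474e-01 2.07880046e-04] 42.63252637392306 [0.31 0.07 1.52 0.   1.55 0.11]
{'fx': 312.05856456296726, 'fy': 312.05856456296726, 'cx': 271.56025653641467, 'cy': 210.27751103448247, 'hand_eye': array([[ 7.57684739e-04,  9.63892458e-01,  2.66290735e-01,
         6.68709497e+01],
       [ 9.99999516e-01, -8.97665919e-04,  4.03953358e-04,
         6.37585741e-01],
       [ 6.28407713e-04,  2.66290300e-01, -9.63892671e-01,
        -1.42503971e+02],
       [ 0.00000000e+00,  0.00000000e+00,  0.00000000e+00,
         1.00000000e+00]])}
[[-2.025e-01  9.793e-01  4.000e-04]
 [ 9.793e-01  2.025e-01  2.000e-04]
 [ 1.000e-04  4.000e-04 -1.000e+00]]
to tab (tool) [-172.74328062   75.93747875    1.49165067] 11.683982257175144
```

```bash
python3 -m creep '[{"x":-0.03,"y":0.013,"z":0,"spin":0,"grip":50},{"x":-0.065,"y":0.028,"z":0,"spin":0,"grip":50},{"x":-0.1,"y":0.044,"z":0,"spin":0,"grip":50},{"x":-0.135,"y":0.06,"z":0,"spin":0,"grip":50},{"x":-0.16,"y":0.07,"z":0,"spin":0,"grip":50},{"x":-0.173,"y":0.076,"z":0,"spin":0,"grip":50},{"x":-0.173,"y":0.076,"z":0,"spin":0,"grip":50},{"x":-0.173,"y":0.076,"z":0,"spin":0,"grip":50},{"x":-0.173,"y":0.076,"z":0,"spin":0,"grip":50},{"x":-0.173,"y":0.076,"z":0,"spin":0,"grip":50}]'
cat > look.py <<'E'
from h import *
import sys
def look(name,box=None):
    o=manip.get_obs(); im,d=imaging.grab_frame('wrist'); ci,M=T('wrist',o)
    np.savez(f'pics/{name}.npz',im=im,d=d,M=M); cv2.imwrite(f'pics/{name}.png',im[:,:,::-1])
    hsv=cv2.cvtColor(im,cv2.COLOR_RGB2HSV).astype(int); H,S,V=[hsv[...,i] for i in range(3)]
    print('tcp',o['eef_pos'].round(1),'w',round(o['width'],1),'F',o['contact_force'].round(1),'t',o['clock'])
    w,x,y,z=o['eef_rot']; m=R.from_quat([x,y,z,w]).as_matrix()
    for n,mk,h in (('blue',(abs(H-111)<9)&(S>140)&(V>90),267),('yellow',(abs(H-28)<5)&(S>120)&(V>100),223),('red',((H<6)|(H>174))&(S>110)&(V>80),220)):
        k,l,st,ce=cv2.connectedComponentsWithStats(mk.astype(np.uint8))
        for i in range(1,k):
            if st[i,4]>40:
                vv,uu=np.nonzero(l==i); pp=plane(*ce[i],h,ci,M)
                print(n,st[i],'world',pp.round(1),'tool',(m.T@(pp-o['eef_pos'])).round(1),'depth',round(float(np.median(d[l==i]))), 'h',pt(*ce[i],np.median(d[l==i]),ci,M)[2].round(1),'rect',[np.round(a,1) for a in cv2.minAreaRect(np.stack([uu,vv],1).astype(np.float32))])
if __name__=='__main__': look(sys.argv[1])
E
python3 look.py w1
```

```text
clock: 3.3
eef_pos: [551.4, 28.2, 351.7]
eef_rot: [0.0, 0.631, 0.776, 0.0]
contact_force: [0.5, -0.2, 0.5]
width: 43.0
tcp [551.4  28.2 351.7] w 43.0 F [ 0.5 -0.2  0.5] t 3.3
blue [265 200  16  32 477] world [552.5  28.3 267. ] tool [-0.1  1.  84.7] depth 237 h 266.9 rect [array([272.5, 215.5]), array([31., 15.]), np.float64(90.0)]
yellow [ 459    0   63   24 1242] world [684.8 209.4 223. ] tool [150.3 167.3 128.8] depth 240 h 221.7 rect [array([490. ,  11.5]), array([23., 62.]), np.float64(90.0)]
yellow [270 137   6  22 116] world [542.9  75.4 223. ] tool [ 48.    1.1 128.7] depth 265 h 224.3 rect [array([272.5, 147.5]), array([21.,  5.]), np.float64(90.0)]
red [242 112   5  25  98] world [515.8  89.1 220. ] tool [ 66.8 -22.7 131.7] depth 264 h 220.1 rect [array([244.3, 124. ]), array([24.2,  3.8]), np.float64(87.1)]
red [248 112   4  25  99] world [520.1  90.  220. ] tool [ 66.8 -18.2 131.7] depth 264 h 220.6 rect [array([249.5, 124. ]), array([24.,  3.]), np.float64(90.0)]
```

View pics/w1.png

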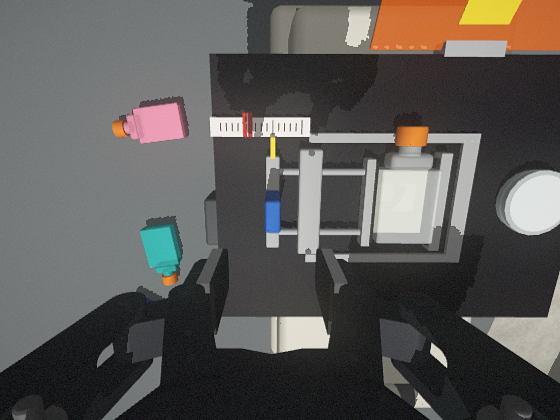

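The clear, orange-capped flask in the jaws is at (405,200). The pink flask at (160,120) and the turquoise one at (160,245) lie on the bench. The blue tab is at (273,216), the pointer at (272,147), and the rider at (247,124). The tool is square to the bar, and the pointer is about 21.5 mm from the rider line. I now descend.

```bash
python3 -m creep '[{"x":0,"y":0.001,"z":0.015,"spin":0,"grip":50},{"x":0,"y":0.001,"z":0.035,"spin":0,"grip":50},{"x":0,"y":0.001,"z":0.055,"spin":0,"grip":50},{"x":0,"y":0.001,"z":0.075,"spin":0,"grip":50},{"x":0,"y":0.001,"z":0.09,"spin":0,"grip":50},{"x":0,"y":0.001,"z":0.105,"spin":0,"grip":50},{"x":0,"y":0.001,"z":0.113,"spin":0,"grip":50},{"x":0,"y":0.001,"z":0.119,"spin":0,"grip":50},{"x":0,"y":0.001,"z":0.12,"spin":0,"grip":50},{"x":0,"y":0.001,"z":0.12,"spin":0,"grip":50}]'
python3 look.py w2
```

```text
clock: 4.6
eef_pos: [552.7, 28.3, 232.0]
eef_rot: [0.0, 0.631, 0.776, 0.0]
contact_force: [-0.2, 0.1, 0.8]
width: 42.5
tcp [552.7  28.3 232. ] w 42.5 F [-0.2  0.1  0.8] t 4.6
blue [ 255  238   31   94 2661] world [551.3  35.3 267. ] tool [  7.1   0.1 -35. ] depth 123 h 263.9 rect [array([270. , 284.5]), array([93., 30.]), np.float64(90.0)]
blue [101 344  13  13  89] world [492.5  -6.9 267. ] tool [-22.3 -66.  -35.1] depth 423 h 17.1 rect [array([108.5, 351. ]), array([ 7.8, 13.4]), np.float64(45.0)]
blue [144 363  11  14  66] world [510.  -13.1 267. ] tool [-31.9 -50.1 -35.1] depth 432 h 16.8 rect [array([150.8, 370.1]), array([ 6.5, 13.5]), np.float64(41.2)]
yellow [267 146   9  38 307] world [543.   75.5 223. ] tool [48.2  0.1  9. ] depth 149 h 224.8 rect [array([271. , 164.5]), array([37.,  8.]), np.float64(90.0)]
red [216 102  20  44 657] world [518.3  90.  220. ] tool [ 67.3 -21.1  12. ] depth 149 h 220.2 rect [array([225.5, 123.5]), array([43., 19.]), np.float64(90.0)]
```

View pics/w2.png

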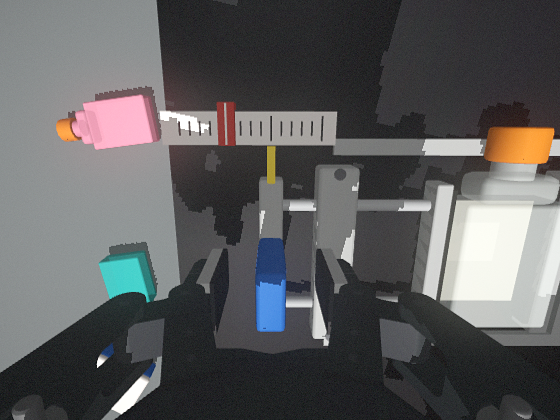

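The tab sits midway between the open pads, at (271,285). The pointer is at u=271 and the white line on the red rider at u=226. Closing now.

```bash
python3 -m creep '[{"x":0,"y":0,"z":0,"spin":0,"grip":40},{"x":0,"y":0,"z":0,"spin":0,"grip":30},{"x":0,"y":0,"z":0,"spin":0,"grip":20},{"x":0,"y":0,"z":0,"spin":0,"grip":10},{"x":0,"y":0,"z":0,"spin":0,"grip":0},{"x":0,"y":0,"z":0,"spin":0,"grip":0},{"x":0,"y":0,"z":0,"spin":0,"grip":0},{"x":0,"y":0,"z":0,"spin":0,"grip":0},{"x":0,"y":0,"z":0,"spin":0,"grip":0},{"x":0,"y":0,"z":0,"spin":0,"grip":0}]'
python3 look.py w3|grep -v blue
```

```text
clock: 5.9
eef_pos: [552.2, 28.2, 232.2]
eef_rot: [0.0, 0.631, 0.775, 0.0]
contact_force: [-6.8, -0.9, 3.5]
width: 11.1
tcp [552.2  28.2 232.2] w 11.1 F [-6.8 -0.9  3.5] t 5.9
yellow [268 146   9  38 325] world [543.   75.5 223. ] tool [48.2  0.7  9.2] depth 149 h 224.9 rect [array([272. , 164.5]), array([37.,  8.]), np.float64(90.0)]
red [218 102  19  44 644] world [518.3  90.  220. ] tool [ 67.3 -20.6  12.2] depth 149 h 220.3 rect [array([227. , 123.5]), array([43., 18.]), np.float64(90.0)]
```

```bash
python3 -m creep '[{"x":0,"y":-0.0005,"z":0,"spin":0,"grip":0},{"x":0,"y":-0.0015,"z":0,"spin":0,"grip":0},{"x":0,"y":-0.003,"z":0,"spin":0,"grip":0},{"x":0,"y":-0.005,"z":0,"spin":0,"grip":0},{"x":0,"y":-0.007,"z":0,"spin":0,"grip":0},{"x":0,"y":-0.009,"z":0,"spin":0,"grip":0},{"x":0,"y":-0.011,"z":0,"spin":0,"grip":0},{"x":0,"y":-0.0125,"z":0,"spin":0,"grip":0},{"x":0,"y":-0.0135,"z":0,"spin":0,"grip":0},{"x":0,"y":-0.014,"z":0,"spin":0,"grip":0}]'
python3 look.py w4|grep -v blue
```

```text
clock: 7.2
eef_pos: [539.0, 25.5, 232.3]
eef_rot: [0.001, 0.631, 0.775, 0.001]
contact_force: [7.4, 1.6, -2.7]
width: 11.2
tcp [539.   25.5 232.3] w 11.2 F [ 7.4  1.6 -2.7] t 7.2
yellow [268 146   9  38 323] world [529.9  72.8 223. ] tool [48.2  0.7  9.3] depth 150 h 224.8 rect [array([272. , 164.5]), array([37.,  8.]), np.float64(90.0)]
red [246 102  18  44 654] world [518.1  89.9 220. ] tool [67.2 -7.4 12.2] depth 149 h 220.4 rect [array([254.5, 123.5]), array([43., 17.]), np.float64(90.0)]
```

```bash
python3 -m creep '[{"x":0,"y":-0.0005,"z":0,"spin":0,"grip":0},{"x":0,"y":-0.0015,"z":0,"spin":0,"grip":0},{"x":0,"y":-0.0025,"z":0,"spin":0,"grip":0},{"x":0,"y":-0.0035,"z":0,"spin":0,"grip":0},{"x":0,"y":-0.0045,"z":0,"spin":0,"grip":0},{"x":0,"y":-0.0055,"z":0,"spin":0,"grip":0},{"x":0,"y":-0.0065,"z":0,"spin":0,"grip":0},{"x":0,"y":-0.0072,"z":0,"spin":0,"grip":0},{"x":0,"y":-0.0077,"z":0,"spin":0,"grip":0},{"x":0,"y":-0.008,"z":0,"spin":0,"grip":0}]'
python3 look.py w5|grep -v blue
python3 - <<'E'
import cv2
i=cv2.imread('pics/w5.png')[90:200,220:320]; cv2.imwrite('pics/w5c.png',cv2.resize(i,None,fx=5,fy=5,interpolation=cv2.INTER_NEAREST))
print(i[20:52:6,40:66,1].tolist()); print(i[75,40:66].tolist())
E
```

```text
clock: 8.5
eef_pos: [531.8, 24.0, 232.3]
eef_rot: [0.001, 0.631, 0.775, 0.001]
contact_force: [7.6, 0.8, -2.7]
width: 11.3
tcp [531.8  24.  232.3] w 11.3 F [ 7.6  0.8 -2.7] t 8.5
yellow [268 146   9  37 304] world [522.6  71.6 223. ] tool [48.4  0.6  9.3] depth 149 h 225.0 rect [array([272., 164.]), array([36.,  8.]), np.float64(90.0)]
red [262 102   8  44 303] world [515.7  89.5 220. ] tool [67.3 -2.6 12.3] depth 148 h 220.6 rect [array([265.5, 123.5]), array([43.,  7.]), np.float64(90.0)]
red [271 102   8  44 304] world [520.3  90.4 220. ] tool [67.3  2.2 12.3] depth 149 h 220.5 rect [array([274.5, 123.5]), array([43.,  7.]), np.float64(90.0)]
[[57, 59, 49, 50, 51, 51, 55, 43, 44, 108, 174, 119, 48, 46, 50, 50, 49, 51, 53, 51, 50, 60, 51, 58, 53, 51], [164, 175, 68, 48, 53, 54, 51, 53, 45, 107, 174, 113, 51, 49, 50, 47, 52, 50, 39, 172, 165, 165, 167, 166, 165, 164], [169, 172, 64, 48, 53, 55, 50, 53, 45, 112, 176, 120, 51, 55, 54, 55, 51, 49, 38, 167, 165, 166, 170, 51, 66, 167], [166, 173, 88, 53, 52, 49, 52, 53, 48, 108, 174, 117, 53, 51, 52, 53, 54, 47, 73, 168, 170, 163, 172, 58, 69, 169], [167, 171, 88, 49, 54, 52, 48, 54, 54, 110, 174, 121, 56, 56, 54, 57, 51, 44, 72, 170, 165, 169, 170, 55, 71, 170], [165, 171, 87, 52, 49, 57, 58, 50, 40, 112, 172, 118, 58, 46, 49, 56, 48, 46, 73, 168, 166, 164, 164, 164, 164, 165]]
[[47, 46, 49], [54, 53, 56], [43, 44, 45], [46, 46, 49], [47, 43, 49], [49, 50, 51], [47, 49, 49], [45, 42, 40], [60, 159, 179], [50, 151, 171], [50, 152, 170], [57, 151, 172], [56, 151, 171], [51, 153, 170], [55, 154, 173], [55, 158, 177], [52, 80, 88], [52, 50, 53], [46, 42, 46], [54, 54, 54], [47, 48, 49], [47, 47, 48], [48, 48, 50], [47, 46, 45], [48, 51, 50], [49, 51, 48]]
```

View pics/w5c.png

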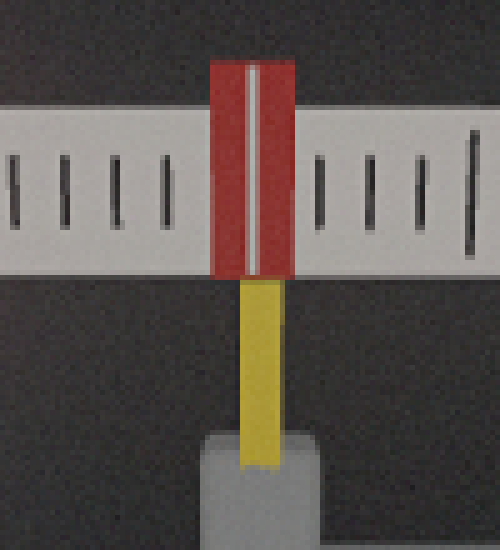

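The pointer (u≈271.7) is about 1.7 px, or 0.8 mm, short of the white line (u≈270.0). I correct with an allowance for the arm's sag under the spring.

```bash
python3 -m creep '[{"x":0,"y":-0.0008,"z":0,"spin":0,"grip":0},{"x":0,"y":-0.001,"z":0,"spin":0,"grip":0},{"x":0,"y":-0.0012,"z":0,"spin":0,"grip":0},{"x":0,"y":-0.0013,"z":0,"spin":0,"grip":0},{"x":0,"y":-0.0014,"z":0,"spin":0,"grip":0},{"x":0,"y":-0.0014,"z":0,"spin":0,"grip":0},{"x":0,"y":-0.0014,"z":0,"spin":0,"grip":0},{"x":0,"y":-0.0014,"z":0,"spin":0,"grip":0},{"x":0,"y":-0.0014,"z":0,"spin":0,"grip":0},{"x":0,"y":-0.0014,"z":0,"spin":0,"grip":0}]'
cat > fine.py <<'E'
from look import *
look(sys.argv[1]) 
im=np.load(f'pics/{sys.argv[1]}.npz')['im'].astype(float)
a=im[112:142,:,1].mean(0)[265:277]-60; a[a<15]=0
l=slice(262,280); y=im[152:172,l,0].mean(0)-im[152:172,l,2].mean(0); y[y<10]=0
# line = bright green peak within the red body
g=im[105:142,:,:].mean(0); red=np.where((g[:,0]-g[:,1]>30))[0]; red=red[(red>250)&(red<295)]
gg=g[red[0]+2:red[-1]-1,1]; gg=np.clip(gg-gg.min()-10,0,None); lu=red[0]+2+(gg*np.arange(len(gg))).sum()/gg.sum()
pu=262+(y*np.arange(18)).sum()/y.sum()
print('line u',lu,'pointer u',pu,'diff mm',(pu-lu)*.478)
E
python3 fine.py w6|grep -v blue
```

```text
clock: 9.8
eef_pos: [531.0, 23.9, 232.3]
eef_rot: [0.002, 0.631, 0.775, 0.002]
contact_force: [8.4, 2.1, -1.5]
width: 11.4
tcp [531.   23.9 232.3] w 11.4 F [ 8.4  2.1 -1.5] t 9.8
yellow [268 146   8  38 298] world [521.8  71.2 223. ] tool [48.2  0.5  9.2] depth 149 h 224.9 rect [array([271.5, 164.5]), array([37.,  7.]), np.float64(90.0)]
red [264 102   7  44 305] world [515.8  89.4 220. ] tool [67.2 -1.6 12.2] depth 149 h 220.4 rect [array([267. , 123.5]), array([43.,  6.]), np.float64(90.0)]
red [272 102   9  44 300] world [520.1  90.6 220. ] tool [67.5  2.8 12.3] depth 148 h 220.6 rect [array([276. , 123.5]), array([43.,  8.]), np.float64(90.0)]
line u 271.6869367138754 pointer u 271.59680248584175 diff mm -0.043084161000090486
```

The pointer is level with the line, about 0.05 mm off. I hold it there, compensating for the 0.6 mm sag.

```bash
python3 -m creep '[{"x":0,"y":-0.0006,"z":0,"spin":0,"grip":0},{"x":0,"y":-0.0006,"z":0,"spin":0,"grip":0},{"x":0,"y":-0.0006,"z":0,"spin":0,"grip":0},{"x":0,"y":-0.0006,"z":0,"spin":0,"grip":0},{"x":0,"y":-0.0006,"z":0,"spin":0,"grip":0},{"x":0,"y":-0.0006,"z":0,"spin":0,"grip":0},{"x":0,"y":-0.0006,"z":0,"spin":0,"grip":0},{"x":0,"y":-0.0006,"z":0,"spin":0,"grip":0},{"x":0,"y":-0.0006,"z":0,"spin":0,"grip":0},{"x":0,"y":-0.0006,"z":0,"spin":0,"grip":0}]'
python3 fine.py w7|grep -v blue
```

```text
clock: 11.1
eef_pos: [531.0, 23.9, 232.3]
eef_rot: [0.002, 0.631, 0.775, 0.003]
contact_force: [8.0, 1.3, -2.3]
width: 11.2
tcp [531.   23.9 232.3] w 11.2 F [ 8.   1.3 -2.3] t 11.1
yellow [268 146   8  38 304] world [521.9  71.  223. ] tool [48.   0.5  9.3] depth 149 h 225.0 rect [array([271.5, 164.5]), array([37.,  7.]), np.float64(90.0)]
red [264 102   7  44 305] world [515.8  89.4 220. ] tool [67.2 -1.6 12.2] depth 148 h 220.6 rect [array([267. , 123.5]), array([43.,  6.]), np.float64(90.0)]
red [272 102   9  44 303] world [520.2  90.5 220. ] tool [67.4  2.8 12.3] depth 149 h 220.4 rect [array([276. , 123.5]), array([43.,  8.]), np.float64(90.0)]
line u 271.68667657256066 pointer u 271.55305 diff mm -0.06387350168400133
```

Steady. I hold for three more calls.

```bash
python3 -m creep '[{"x":0,"y":-0.0006,"z":0,"spin":0,"grip":0},{"x":0,"y":-0.0006,"z":0,"spin":0,"grip":0},{"x":0,"y":-0.0006,"z":0,"spin":0,"grip":0},{"x":0,"y":-0.0006,"z":0,"spin":0,"grip":0},{"x":0,"y":-0.0006,"z":0,"spin":0,"grip":0},{"x":0,"y":-0.0006,"z":0,"spin":0,"grip":0},{"x":0,"y":-0.0006,"z":0,"spin":0,"grip":0},{"x":0,"y":-0.0006,"z":0,"spin":0,"grip":0},{"x":0,"y":-0.0006,"z":0,"spin":0,"grip":0},{"x":0,"y":-0.0006,"z":0,"spin":0,"grip":0}]'
python3 -m creep '[{"x":0,"y":-0.0006,"z":0,"spin":0,"grip":0},{"x":0,"y":-0.0006,"z":0,"spin":0,"grip":0},{"x":0,"y":-0.0006,"z":0,"spin":0,"grip":0},{"x":0,"y":-0.0006,"z":0,"spin":0,"grip":0},{"x":0,"y":-0.0006,"z":0,"spin":0,"grip":0},{"x":0,"y":-0.0006,"z":0,"spin":0,"grip":0},{"x":0,"y":-0.0006,"z":0,"spin":0,"grip":0},{"x":0,"y":-0.0006,"z":0,"spin":0,"grip":0},{"x":0,"y":-0.0006,"z":0,"spin":0,"grip":0},{"x":0,"y":-0.0006,"z":0,"spin":0,"grip":0}]'
python3 fine.py w8|grep -v blue
```

```text
clock: 12.4
eef_pos: [531.0, 23.9, 232.3]
eef_rot: [0.003, 0.631, 0.775, 0.003]
contact_force: [7.6, 1.5, -1.1]
width: 11.0
clock: 13.65
eef_pos: [530.9, 23.9, 232.3]
eef_rot: [0.003, 0.631, 0.775, 0.003]
contact_force: [7.1, 1.1, -2.2]
width: 10.9
tcp [530.9  23.9 232.3] w 10.9 F [ 7.1  1.1 -2.2] t 13.65
yellow [267 146   9  38 313] world [521.6  71.1 223. ] tool [48.2  0.5  9.3] depth 149 h 224.9 rect [array([271. , 164.5]), array([37.,  8.]), np.float64(90.0)]
red [264 102   7  44 305] world [515.7  89.4 220. ] tool [67.2 -1.6 12.2] depth 149 h 220.5 rect [array([267. , 123.5]), array([43.,  6.]), np.float64(90.0)]
red [272 102   9  44 305] world [520.3  90.5 220. ] tool [67.3  3.1 12.3] depth 149 h 220.4 rect [array([276. , 123.5]), array([43.,  8.]), np.float64(90.0)]
line u 271.9080771549126 pointer u 271.41878924893246 diff mm -0.2338796190584975
```

View pics/w8.png

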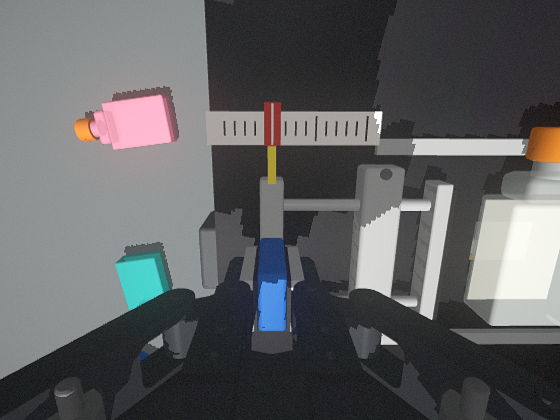

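The pointer (272,165) is on the rider line (272,124), with the jaw open and the tab gripped. It has held for 3.85 s since t=9.8. I hand in and compare the flask's position in the saved frames.

Run:
```python
from h import *
job.sign_off()
ci=imaging.camera_info('wrist')
for n in ('w2','w3','w5','w8'):
    z=np.load(f'pics/{n}.npz'); h=cv2.cvtColor(z['im'],cv2.COLOR_RGB2HSV).astype(int)
    m=(abs(h[...,0]-13)<6)&(h[...,1]>150)&(h[...,2]>80); m[:,:470]=0
    v,u=np.nonzero(m); print(n,'cap left edge',plane(np.percentile(u,1),v.mean(),225,ci,z['M']).round(1), 'v',v.min(),v.max())
```

```text
the job is handed in; nothing more can be done
the job is handed in; nothing more can be done
```

Run:
```python
import numpy as np,cv2
for n in ('w2','w3','w5','w8'):
    z=np.load(f'pics/{n}.npz'); M=z['M']; h=cv2.cvtColor(z['im'],cv2.COLOR_RGB2HSV).astype(int)
    m=(abs(h[...,0]-13)<6)&(h[...,1]>150)&(h[...,2]>80); m[:,:470]=0
    v,u=np.nonzero(m); d=(M[:3,:3]@np.array([(np.percentile(u,1)-271.56)/312.06,-(v.mean()-210.28)/312.06,-1])); a=M[:3,3]
    print(n,(a+d*(225-a[2])/d[2]).round(1),v.min(),v.max())
```

```text
w2 [640.1 105.5 225. ] 127 163
w3 [640.2 105.5 225. ] 127 163
w5 [638.7 105.1 225. ] 127 162
w8 [638.2 105.  225. ] 127 162
```

The job is handed in: the arm is still gripping the blue tab and holding the jaw open at the red rider. I gripped the tab and drew it back about 21 mm along the microscope's -x axis, in slow ramps.

**Pointer against the white line:**

| Time | Distance from the line |
|---|---|
| 9.8 s | 0.04 mm |
| 11.1 s | 0.06 mm |
| 13.65 s | 0.23 mm past |

I handed in at about 13.65 s, so the hold lasted about 3.8 s. There was a slow drift of about 0.2 mm during the hold, which I did not correct.

**Forces and grip:** the load on the wrist was 7–8 N, which fits the spring, and the finger opening stayed at 11 mm, so the tab was still held.

**Rider and surroundings:** the rider's measured position did not change. The last wrist picture shows nothing disturbed near the jaw. I did not look again at the dish, bottle, slide box or tube rack, though the arm passed well above them.

**Unresolved check on the flask:** a rough measurement from saved wrist pictures puts the edge of the flask's cap 1.9 mm further toward the robot than before the pull. It was unchanged while the gripper closed. The camera moved 21 mm between those views, so this is probably a viewing-angle effect, but I could not rule out a small real shift.

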